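Plug the tongue key into the guard interlock switch

TASK

Make the stirrer's guard circuit: take the key with the flat tongue out of its parking rack and push the tongue straight down into the slot of the guard interlock switch until its collar sits on the switch, letting go only once it is fully home. Leave the round-pin key parked in the rack.

Things in the scene. Friction and masses are not known exactly. Their poses are not given: they have to be found in the camera images.
- tongue_key: Loose key, 0.15 kg, 95 mm tall, parked upright. From below: flat steel tongue 6(x) x 32(y) x 45 mm with a window, rectangular steel collar 38(x) x 66(y) x 6 mm, black grip block 20(x) x 40(y) x 44 mm (z 51 to 95). Origin: middle of the tongue's lower end; z up, y along the tongue's width. Grip across the 20 mm (along x). Half a turn makes no difference.
- tongue_switch: Switch with the slot, fixed: grey housing, steel foot 60(x) x 96(y), steel head 52(x) x 80(y), 100 mm tall. Origin: on the worktop under the slot's middle; z up, y along the slot. Slot 12(x) x 40(y) mm, floor at z 50, flaring over the top 15 mm to a 28 x 56 mouth at z 100. Home: collar on the head, tongue's end at z 55. Bystander: a like switch with a round 24 mm hole.
- pin_key: The other key, to be left parked in the rack's other slot: loose, same height, with a round steel pin of 11 mm, a round 50 mm collar and a round black grip of 30 mm. Origin: middle of the pin's lower end, z up.
- key_rack: Aluminium parking rack, fixed, 64(x) x 200(y) x 58 mm tall: a plate on two end legs with two equal slots 12(x) x 40(y) mm at y -55 and +55. The keys' collars rest on the plate, tongue and pin hang below it, ends at z 13. Which key is in which slot varies. Origin: middle of the underside; y along the rack and both slots, z up.

How it is judged:
By the outcome, as a careful person would: the job done as asked, in the order asked, and still so for the second after the job is handed in, with the robot touching nothing.
It also fails if it takes over 43 s, if anything falls off the work surface, if the arm or the gripper's body presses on something with over 40 N, if the wrist force passes 120 N, or if a joint passes its speed limit or range.

ROBOT

A 7-joint arm with a two-finger parallel gripper is mounted at the origin on a cart in front of the work surface, level with it; the furniture and walls round the work are solid. World frame = base frame: x ahead of the robot, y to its left, z up, the work surface at z = 0. Lengths are in mm, angles in rad, forces in N, time in s.
With the tool pointing down it reaches from about 425 to 875 mm from the base axis. Payload 8.4 kg.
Tool frame: the origin (TCP) lies at the very end of the fingers, on their centre line; the grasp point (between the pads) lies robot.grip_point_offset behind it (robot.grip_point_offset is the distance from the TCP to the grasp point, in mm); z points along the fingers, y is the line along which they close (so a half turn about z gives the same grasp; the last joint's range is limited). The gripper opens to 87 mm and grips with 3 to 60 N. Pads are 19 mm wide; open, the fingers measure 117 mm over their backs; the gripper's body (75 mm by 190 mm) begins 51 mm behind the grasp point.
Start: joints at [-1.443, 0.333, 0.04, 1.465, -0.013, 1.343, -0.059], TCP at [146.163, 633.324, 222.546] pointing down, gripper open.
Joint ranges: [-2.58, 2.58], [-0.38, 2.09], [-1.3, 1.39], [0.25, 2.4], [-1.5, 4.64], [0.08, 2.09], [-2.65, 2.65]. Speed limits (rad/s): [2.22, 2.22, 2.79, 2.79, 3.14, 3.14, 3.14].

INTERFACE

Orientations are given as a unit quaternion [x, y, z, w].
In Python, from cell import robot, vision, get_obs gives the robot as it stands (robot), with the cameras (vision) and the readings as plain functions.
- The arm moves only by the shell command python3 nudge.py FILE [OPENING] [FORCE], which reads ROWS from the file FILE. ROWS is a JSON list of rows, 1 to 10 of them, each of 4 numbers: dx, dy, dz in mm, then a turn about the tool's z in rad; each row shifts and turns the commanded pose from where the row before left it, along the tool's axes as they then stand; what a row does not reach is not made up. A row lasts 1/8 s, in which the tool goes at most 62.5 mm and 0.188 rad, less where a joint would pass 70% of its speed; a pose out of reach is approached as far as the arm can. OPENING is the opening from 0.0 (shut) to 1.0 (fully open), set as the command begins (- or left out keeps the last). The fingers move at their own pace and stop on an object; FORCE is the grip in N (left out, the last holds). Time passes only in rows, so rows that do not move let the fingers close. It prints the time, the measured TCP pose, the force, the opening and the grip force at its end. Input that does not fit is refused with a message, and nothing moves.
- get_obs(): the state, without advancing time (a new reading comes with each control period).
- vision.snapshot(name): name is "scene" or "top" or "wrist"; returns a dict with "color" (400x640x3 uint8, red, green, blue), "vfov" (degrees; the focal length in pixels is half the picture's height over the tangent of half this angle, whatever the lens; pixels are square), "cx", "cy" (the principal point, pixels), "rvec" (rotation vector, rad) and "tvec" (3), from world to camera coordinates, as OpenCV has them; the wrist camera has in their place "mount" (4x4, takes a point from camera to tool coordinates, whose origin is the TCP and whose axes are the flange's). Camera axes: x right, y down, z forward; pixel columns grow to the right and rows downward; lengths in mm; the calibration is good to about 2 mm. A picture is of the moment at which its call begins: read the wrist's pose just before it. There is no depth.
- robot.hand_in(): hands the job in; it is judged then, once.
The state is a dict: "time_s": time; "q": joint angles; "joint_vel": joint speeds; "tau": joint torques, N m; "position": TCP position; "ee_rot": TCP orientation; "wrist_force": force on the tool from outside, world axes, zero at the start; "torque": the same for the moment, N m; "opening": opening from 0.0 (shut) to 1.0 (fully open); "finger_force": force on a finger pad.
Only numpy, scipy, OpenCV 4.12 (cv2) and the standard library are available. Lean on these libraries where they do the work, as an engineer would, in place of code of your own. Each camera call takes 0.05 s, during which the arm holds its last target. There are 200 camera calls.

## Working session

There is one attempt and no reset: what is moved stays moved. The work goes in short steps, Python scripts to look and compute and a shell command to move; the robot and the scene stay as the last step left them, time stands still between calls to the robot, and variables do not carry over. Pictures are saved under pics/ and viewed, at most 10 in all, crops included, and the job is handed in when it is done.

```bash
ls; mkdir -p pics; python3 - <<'E'
from cell import robot, vision, get_obs
import cv2,numpy as np
print(robot.grip_point_offset, get_obs())
for n in ["scene","top","wrist"]:
    s=vision.snapshot(n); cv2.imwrite(f"pics/{n}0.png",s["color"][:,:,::-1])
    np.savez(f"pics/{n}0.npz",**s)
    print(n,{k:v for k,v in s.items() if k!="color"})
E
```

```text
cell.py
nudge.py
pics
18.700000000000003 {'time_s': 0.0, 'q': array([-1.44321935,  0.33387132,  0.03991125,  1.46629982, -0.01340899,
        1.34331821, -0.05851327]), 'joint_vel': array([-9.88762263e-05,  4.35954169e-04, -5.73541979e-04,  1.74085618e-03,
       -1.39654184e-03,  1.06719702e-03,  3.14220852e-04]), 'tau': array([-9.71049703e-04, -6.56359291e+01,  1.33471537e+00, -4.03807461e+01,
       -5.97312022e-02,  4.49865300e-02,  1.69659311e-04]), 'position': array([146.08451913, 632.86906265, 221.67142145]), 'ee_rot': array([ 1.13179563e-01,  9.93574216e-01, -8.14337069e-04, -3.60699011e-05]), 'wrist_force': array([-0.24432412, -1.26215636,  0.76205872]), 'torque': array([-0.0050226 , -0.01107372, -0.03475181]), 'finger_force': 0.0, 'opening': 0.9991812018846531}
scene {'vfov': 42.37758461066058, 'cx': 318.02929081382246, 'cy': 188.5910835013865, 'rvec': array([ 2.10662733, -0.92925551,  0.45045513]), 'tvec': array([-364.26993385,  296.63738704,  768.8964031 ])}
top {'vfov': 51.24781939925902, 'cx': 319.4483526356798, 'cy': 194.9735167466861, 'rvec': array([ 2.14149597, -2.04115496,  0.23768998]), 'tvec': array([-21.79221706, 542.99253616, 772.97048632])}
wrist {'vfov': 70.39165885864304, 'cx': 319.082978046772, 'cy': 195.91353729005218, 'mount': array([[ 6.89380925e-04, -9.62636344e-01, -2.70796592e-01,
         7.42909358e+01],
       [ 9.99999667e-01,  7.82156295e-04, -2.34683090e-04,
        -4.48045083e-01],
       [ 4.37719731e-04, -2.70796340e-01,  9.62636562e-01,
        -1.62519355e+02],
       [ 0.00000000e+00,  0.00000000e+00,  0.00000000e+00,
         1.00000000e+00]])}
```

View pics/scene0.png

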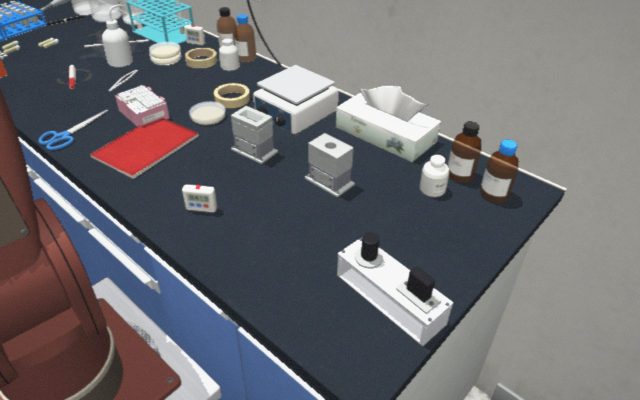

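View pics/top0.png

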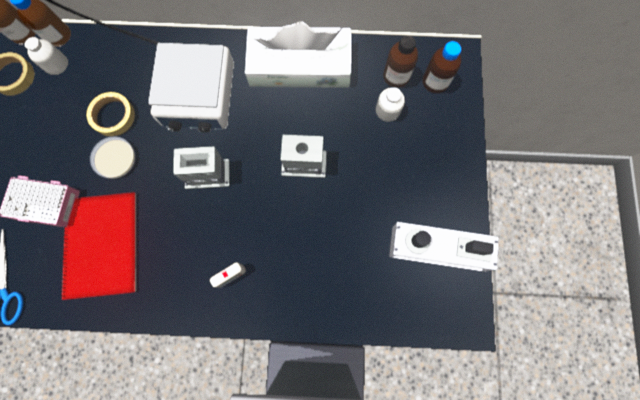

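The scene view has the tongue key at about (420,285) and the slot switch at (252,130). In the top view they are at (478,246) and (197,160). The pin key (422,240) and round-hole switch (302,150) are bystanders. I'll enlarge these areas for measuring.

```bash
cat > h.py <<'E'
import numpy as np,cv2
def load(n): return dict(np.load(f"pics/{n}.npz"))
def cam(s,pos=None,quat=None):
    f=200/np.tan(np.radians(s["vfov"])/2); K=np.array([[f,0,s["cx"]],[0,f,s["cy"]],[0,0,1]],float)
    if "mount" in s:
        from scipy.spatial.transform import Rotation as Ro
        T=np.eye(4);T[:3,:3]=Ro.from_quat(s["quat"]).as_matrix();T[:3,3]=s["pos"]
        C=np.linalg.inv(T@s["mount"]); return K,C[:3,:3],C[:3,3]
    return K,cv2.Rodrigues(np.array(s["rvec"]))[0],np.array(s["tvec"])
def ray(s,uv):
    K,R,t=cam(s); d=R.T@np.linalg.solve(K,[*uv,1]); return -R.T@t,d/np.linalg.norm(d)
def plane(s,uv,z):
    o,d=ray(s,uv); return o+d*(z-o[2])/d[2]
def tri(a,ua,b,ub):
    P=[]; 
    for s in(a,b):
        K,R,t=cam(s);P.append(K@np.c_[R,t])
    X=cv2.triangulatePoints(P[0],P[1],np.array(ua,float),np.array(ub,float))[:,0];X=X[:3]/X[3]
    (o1,d1),(o2,d2)=ray(a,ua),ray(b,ub);n=np.cross(d1,d2);gap=abs((o2-o1)@n/np.linalg.norm(n))
    return X,gap
def snap(name,tag):
    from cell import robot, vision, get_obs
    o=get_obs(); s=vision.snapshot(name); s["pos"]=o["position"];s["quat"]=o["ee_rot"]
    np.savez(f"pics/{tag}.npz",**s); cv2.imwrite(f"pics/{tag}.png",s["color"][:,:,::-1]); return s
E
python3 - <<'E'
from h import *
t=load("top0")["color"];s=load("scene0")["color"]
c=lambda im,u,v:cv2.resize(im[v:v+60,u:u+80,::-1],(400,300),interpolation=cv2.INTER_CUBIC)
cv2.imwrite("pics/c1.png",np.vstack([np.hstack([c(t,430,215),c(t,160,135)]),np.hstack([c(s,380,260),c(s,215,100)])]))
E
```

```text
(no output)
```

View pics/c1.png

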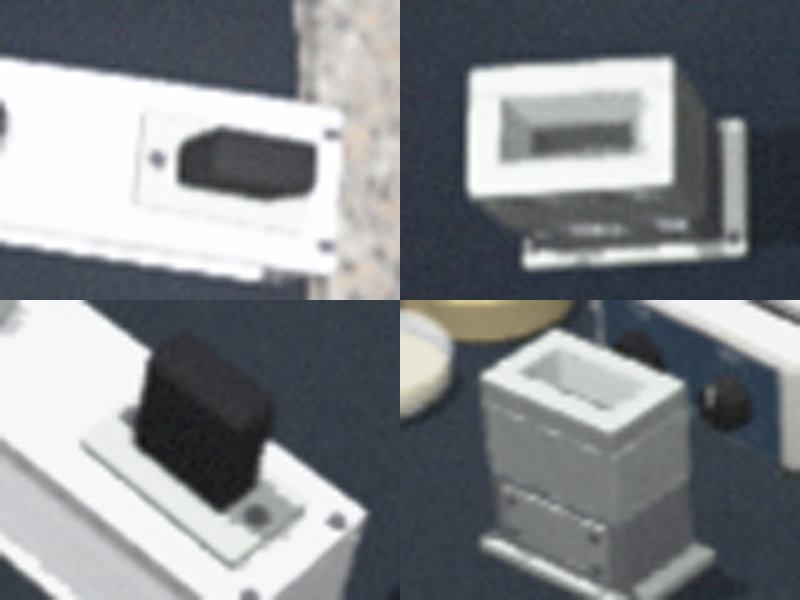

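```bash
python3 - <<'E'
from h import *
np.set_printoptions(precision=1,suppress=True)
a,b=load("top0"),load("scene0")
T=lambda x,y:(430+x/5,215+y/5) if x<400 and 0 else None
tt=lambda x,y,o:(o[0]+x/5-.4,o[1]+y/5-.4)
sw=[("+y+x",(68,72),(160,30)),("-y+x",(272,58),(285,82)),("-y-x",(275,182),(212,134)),("+y-x",(68,193),(82,78))]
P=[]
for n,p,q in sw:
    X,g=tri(a,tt(*p,(160,135)),b,tt(*q,(215,100)));P.append(X);print(n,X,g)
P=np.array(P);print("sw",P.mean(0));v=P[0]+P[3]-P[1]-P[2];w=P[0]+P[1]-P[2]-P[3];print(np.linalg.norm(v)/2,np.linalg.norm(w)/2,"slot yaw",np.degrees(np.arctan2(-v[0],v[1])))
for p in[(100,97),(245,92),(240,150),(100,162)]: print("mouth",plane(a,tt(*p,(160,135)),100))
K,R,t=cam(a)
print("cams",-R.T@t)
# key
X,g=tri(a,tt(145,110,(430,215)),b,tt(85-55+55,140,(380,260)));print("collar +y corner?",X,g)
for p in[(145,110),(135,205)]: print("collar top view",plane(a,tt(*p,(430,215)),64))
for p in[(85,140),(235,260),(302,208)]: print("collar scene",plane(b,tt(*p,(380,260)),64))
print("screws",plane(a,tt(157,159,(430,215)),64),plane(b,tt(258,215,(380,260)),64))
for p in[(152,45),(180,32),(272,100),(262,118)]: print("grip top scene",plane(b,tt(*p,(380,260)),108))
print("rack corner top/scene",tri(a,tt(343,108,(430,215)),b,tt(367,213,(380,260))))
E
```

```text
+y+x [617.2 296.9  96.9] 3.448113662467808
-y+x [624.3 217.3  99. ] 0.33878664334257674
-y-x [573.6 211.1  97.5] 0.6585123532876227
+y-x [566.4 291.8  95.8] 0.5765948041757004
sw [595.4 254.3  97.3]
80.4457485080261 51.10916913595091 slot yaw 5.080763129504283
mouth [604.7 282.9 100. ]
mouth [609.4 226.  100. ]
mouth [585.5 225.3 100. ]
mouth [578.1 279.5 100. ]
cams [347.9  -8.6 878.5]
collar +y corner? [ 462.1 -267.1   42.7] 29.409823108320868
collar top view [ 472.7 -272.1   64. ]
collar top view [ 435.4 -267.1   64. ]
collar scene [ 434.4 -270.    64. ]
collar scene [ 427.  -332.3   64. ]
collar scene [ 458.6 -336.9   64. ]
screws [ 453.7 -276.2   64. ] [ 446.7 -328.1   64. ]
grip top scene [ 447. -281.  108.]
grip top scene [ 457.6 -284.4  108. ]
grip top scene [ 453.5 -321.1  108. ]
grip top scene [ 445.2 -322.7  108. ]
rack corner top/scene (array([ 477.3, -351.6,   56.9]), np.float64(1.9484863020263445))
```

Triangulation puts the switch head at about (595,254,97), measuring 80×51 with slot yaw about +5°. That matches the given 80×52 and z 100. The key is at about (450,-302) with yaw about -8°. Next I'll look from the wrist camera above the switch, then above the key.

```bash
echo '[[-52, -27, 0, 0], [-52, -27, 0, 0], [-52, -27, 0, 0], [-52, -27, 0, 0], [-52, -27, 0, 0], [-52, -27, 0, 0], [-52, -27, 0, 0], [-52, -27, 0, 0], [-52, -27, 0, 0], [-55, -25, 0, 0]]' > path.dat && python3 nudge.py path.dat 1.0; echo '[[0, 0, 0, 0.18], [0, 0, 0, 0.18], [0, 0, 0, 0.18], [0, 0, 0, 0.18], [0, 0, 0, 0.18], [0, 0, 0, 0.18], [0, 0, 0, 0.17], [0, 0, 0, 0], [0, 0, 0, 0]]' > path.dat && python3 nudge.py path.dat; python3 -c "
from h import *
s=snap('wrist','w1');print(s['pos'],s['quat'])"
```

```text
time_s: 1.4
position: [596.5, 253.4, 222.5]
ee_rot: [0.113, 0.994, 0.0, -0.0]
wrist_force: [0.8, 1.0, 0.2]
opening: 1.001
finger_force: 0.0
time_s: 2.52
position: [595.4, 254.6, 222.4]
ee_rot: [0.672, 0.741, -0.0, -0.0]
wrist_force: [0.2, -1.1, -0.0]
opening: 0.999
finger_force: 0.0
[595.38577919 254.63112831 222.40137749] [ 6.71672222e-01  7.40848434e-01 -1.48743777e-04 -3.19442984e-05]
```

View pics/w1.png

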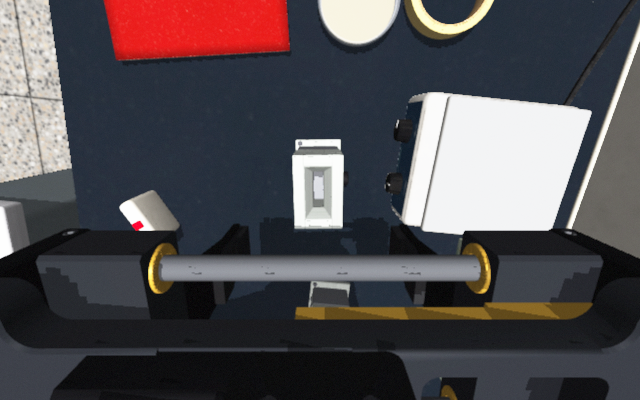

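The wrist view shows the slot switch head spanning about (293–343, 153–228), with the slot centred near (318,187). I'll take a second view from a shifted place, then go to the key.

```bash
echo '[[-45, 0, 0, 0], [-45, 0, 0, 0], [0, 0, 0, 0], [0, 0, 0, 0]]' > path.dat && python3 nudge.py path.dat|tail -6|head -2; python3 -c "
from h import *
snap('wrist','w2')"; echo '[[-50, -22, 0, 0], [-50, -22, 0, 0], [-50, -22, 0, 0], [-50, -22, 0, 0], [-50, -22, 0, 0], [-50, -22, 0, 0], [-50, -22, 0, 0], [-50, -22, 0, 0], [-50, -23, 0, 0]]' > path.dat && python3 nudge.py path.dat;echo '[[0, 0, 0, 0.12], [0, 0, 0, 0.11], [0, 0, 0, 0], [0, 0, 0, 0]]' > path.dat && python3 nudge.py path.dat;python3 -c "
from h import *
s=snap('wrist','w3');print(s['pos'],s['quat'])"
echo '[[45, 0, 0, 0], [0, 0, 0, 0], [0, 0, 0, 0]]' > path.dat && python3 nudge.py path.dat;python3 -c "
from h import *
s=snap('wrist','w4');print(s['pos'],s['quat'])
c=lambda n,u,v:cv2.resize(load(n)['color'][v:v+100,u:u+133,::-1],(400,300),interpolation=cv2.INTER_CUBIC)
cv2.imwrite('pics/c2.png',np.vstack([np.hstack([c('w1',255,140),c('w2',255,60)]),np.hstack([c('w3',255,140),c('w4',255,140)])]))"
```

```text
time_s: 3.08
position: [603.9, 165.5, 222.6]
time_s: 4.25
position: [448.5, -302.0, 222.8]
ee_rot: [0.672, 0.741, 0.0, 0.0]
wrist_force: [-0.4, 0.5, -0.0]
opening: 1.001
finger_force: 0.0
time_s: 4.75
position: [448.6, -301.0, 222.6]
ee_rot: [0.752, 0.659, -0.0, 0.0]
wrist_force: [0.2, 0.8, -0.1]
opening: 0.998
finger_force: 0.0
[ 448.60975807 -301.02051557  222.58136604] [ 7.52128313e-01  6.59016691e-01 -2.88719007e-05  2.57093406e-05]
time_s: 5.18
position: [454.3, -257.2, 222.8]
ee_rot: [0.753, 0.658, 0.0, 0.0]
wrist_force: [-0.3, -0.3, 0.6]
opening: 1.0
finger_force: 0.0
[ 454.28674083 -257.16295862  222.75110709] [7.52930617e-01 6.58099867e-01 1.39772884e-04 1.75655509e-04]
```

View pics/c2.png

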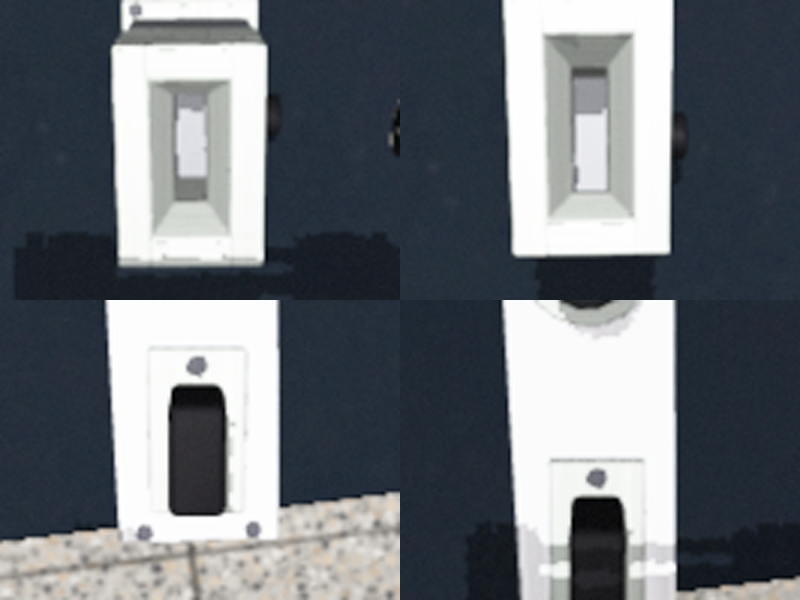

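```bash
python3 - <<'E'
from h import *
np.set_printoptions(precision=1,suppress=True)
w1,w2,w3,w4,a,b=[load(n) for n in("w1","w2","w3","w4","top0","scene0")]
k=400/133; c=lambda p,v:(255+(p[0]+.5)/k-.5,v+(p[1]+.5)/3-.5)
P=[]
for p,q in[((150,80),(145,34)),((230,80),(236,34)),((228,236),(234,218)),((152,236),(145,218))]:
    X,g=tri(w1,c(p,140),w2,c(q,60));P.append(X);print("mouth",X,g)
for n,w,v,pts in[("m1",w1,140,[(150,80),(230,80),(228,236),(152,236)]),("m2",w2,60,[(145,34),(236,34),(234,218),(145,218)]),("h1",w1,140,[(112,44),(266,44),(264,264),(118,264)]),("coll3",w3,140,[(148,47),(246,48),(243,211),(151,211)])]:
    z=64 if n=="coll3" else 100
    Q=np.array([plane(w,c(p,v),z) for p in pts]);d=Q[0]+Q[1]-Q[2]-Q[3];e=Q[1]+Q[2]-Q[0]-Q[3]
    print(n,Q.mean(0),np.linalg.norm(d)/2,np.linalg.norm(e)/2,"yaw",np.degrees(np.arctan2(-d[0],d[1])))
for n,p,q in[("collL",(148,47),(150,160)),("collR",(246,48),(244,160)),("screw",(197,66),(196,178))]: print(n,*tri(w3,c(p,140),w4,c(q,140)))
for nm,w,p,v in [("s3",w3,(197,66),140),("s4",w4,(196,178),140)]: print(nm,plane(w,c(p,v),64))
print("grip sides z108",[plane(w3,c(p,140),108) for p in((169,190),(225,190),(197,214),(197,108))])
# grip top: w3 edge vs scene corners
tt=lambda x,y:(380+x/5-.4,260+y/5-.4)
print("gripL/-y corner",tri(w3,c((169,214),140),b,tt(262,118)),tri(w3,c((225,214),140),b,tt(272,100)))
E
```

```text
mouth [577.8 277.6  99.9] 0.32585555509529385
mouth [605.2 280.3  99.7] 0.8312584687862041
mouth [610.6 224.8 100.7] 0.8445934488872198
mouth [582.8 222.2 101. ] 1.2524299422927216
m1 [594.1 251.1 100. ] 56.025677191963645 26.975202803767 yaw 5.579040856337769
m2 [594.1 251.2 100. ] 55.719758846698504 28.606740691934373 yaw 5.108401809323239
h1 [594.  251.8 100. ] 78.85614017994878 51.82491331261487 yaw 6.08161182056168
coll3 [ 449.5 -302.9   64. ] 64.93781148941275 36.6739233286997 yaw -7.453781767859052
collL [ 435.4 -268.2   63.2] 0.06701477345219081
collR [ 472.  -273.7   61.1] 0.10802636585623103
screw [ 452.6 -277.5   64.6] 0.4269444924696175
s3 [ 452.8 -277.7   64. ]
s4 [ 452.3 -277.7   64. ]
grip sides z108 [array([ 438.5, -311.7,  108. ]), array([ 457.4, -314.2,  108. ]), array([ 446.9, -321.5,  108. ]), array([ 451.7, -284.7,  108. ])]
gripL/-y corner (array([ 440.6, -323.2,  112.2]), np.float64(6.575732852442954)) (array([ 454.9, -321.2,  107. ]), np.float64(3.0235645869488255))
```

Everything agrees. The slot centre is (594.1, 251.2), with its mouth at z≈100 measuring 56×28 and yaw ≈5.4°. The key is at (449.4,-303), with its collar measured at z 61–65 against an expected 64, and yaw -7.5°. I'll descend and grip.

```bash
echo '[[-46, 1, 0, 0], [0, 0, 0, 0], [0, 0, 0, 0], [0, 0, 40, 0], [0, 0, 40, 0], [0, 0, 30, 0], [0, 0, 20, 0], [0, 0, 0, 0], [0, 0, 0, 0]]' > path.dat && python3 nudge.py path.dat 1.0;python3 -c "
from h import *
s=snap('scene','s1');snap('wrist','w5')
c=lambda n,u,v:cv2.resize(load(n)['color'][v:v+100,u:u+133,::-1],(400,300),interpolation=cv2.INTER_CUBIC)
cv2.imwrite('pics/c3.png',np.hstack([c('s1',340,210),cv2.resize(load('w5')['color'][150:350,187:453,::-1],(400,300))]))"
```

```text
time_s: 6.35
position: [449.6, -303.1, 93.6]
ee_rot: [0.753, 0.657, 0.0, 0.001]
wrist_force: [-0.2, 0.7, -0.3]
opening: 1.0
finger_force: 0.0
```

View pics/c3.png

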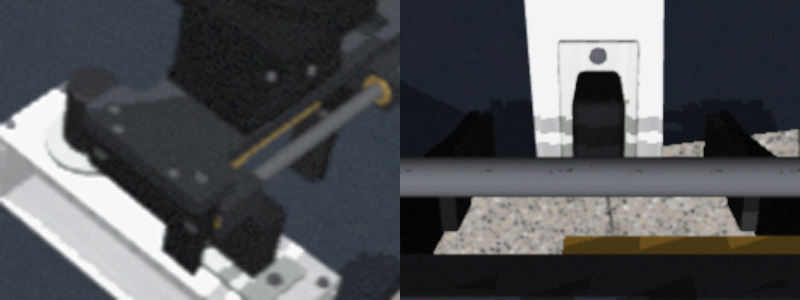

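The grip block is centred between the fingers (block at 598 in the crop, fingers at 477 and 720). I'll go the last 22 mm and close.

```bash
echo '[[0, 0, 12, 0], [0, 0, 10, 0], [0, 0, 0, 0], [0, 0, 0, 0]]' > path.dat && python3 nudge.py path.dat 1.0|head -2; echo '[[0, 0, 0, 0], [0, 0, 0, 0], [0, 0, 0, 0], [0, 0, 0, 0], [0, 0, 0, 0], [0, 0, 0, 0], [0, 0, 0, 0], [0, 0, 0, 0]]' > path.dat && python3 nudge.py path.dat 0.0 40
```

```text
time_s: 6.95
position: [448.8, -303.0, 70.5]
time_s: 7.95
position: [448.9, -302.9, 70.6]
ee_rot: [0.754, 0.657, -0.0, 0.0]
wrist_force: [-0.1, 0.3, 0.3]
opening: 0.226
finger_force: 40.0
```

Gripped: opening is 19.7 mm. Lifting straight up.

```bash
echo '[[0, 0, -10, 0], [0, 0, -20, 0], [0, 0, -30, 0], [0, 0, -40, 0], [0, 0, -40, 0], [0, 0, -20, 0], [0, 0, 0, 0], [0, 0, 0, 0]]' > path.dat && python3 nudge.py path.dat;python3 -c "
from h import *
from cell import robot, vision, get_obs
print(get_obs()['position'],get_obs()['ee_rot'])"
```

```text
time_s: 8.95
position: [448.5, -302.6, 230.2]
ee_rot: [0.754, 0.657, 0.0, -0.0]
wrist_force: [0.4, -0.1, -2.3]
opening: 0.225
finger_force: 40.0
[ 448.54511482 -302.60584144  230.16693431] [ 7.53546293e-01  6.57394775e-01  3.74384861e-05 -3.05692108e-04]
```

```bash
echo '[[30, 4, 0, 0], [45, 6, 0, 0], [50, 6, 0, 0], [50, 6, 0, 0], [50, 6, 0, 0], [50, 6, 0, 0], [50, 6, 0, 0], [50, 6, 0, 0], [50, 6, 0, 0], [50, 6, 0, 0]]' > path.dat && python3 nudge.py path.dat >/dev/null; echo '[[50, 6, 0, 0], [40, 5, 0, 0], [0, 0, 0, -0.12], [0, 0, 0, -0.11], [0, 0, 0, 0], [0, 0, 0, 0], [0, 0, 0, 0]]' > path.dat && python3 nudge.py path.dat;python3 - <<'E'
from h import *
from scipy.spatial.transform import Rotation as Ro
s=snap('wrist','w6');snap('top','t6');snap('scene','s6')
R=Ro.from_quat(s['quat']).as_matrix();print(s['pos'],np.degrees(np.arctan2(R[1,1],R[0,1])),R.T@(np.array([594.1,251.2,0])-s['pos']))
c=lambda n,u,v,w:cv2.resize(load(n)['color'][v:v+w*3//4,u:u+w,::-1],(400,300),interpolation=cv2.INTER_CUBIC)
cv2.imwrite('pics/c4.png',np.hstack([c('s6',190,30,160),c('w6',220,140,200)]))
E
```

```text
time_s: 11.08
position: [593.8, 247.4, 230.3]
ee_rot: [0.674, 0.739, -0.0, -0.0]
wrist_force: [-0.4, -0.6, -1.5]
opening: 0.225
finger_force: 40.0
[593.80327981 247.43671579 230.30737517] 5.29013048729625 [  3.76085175   0.72533034 230.30646386]
```

View pics/c4.png

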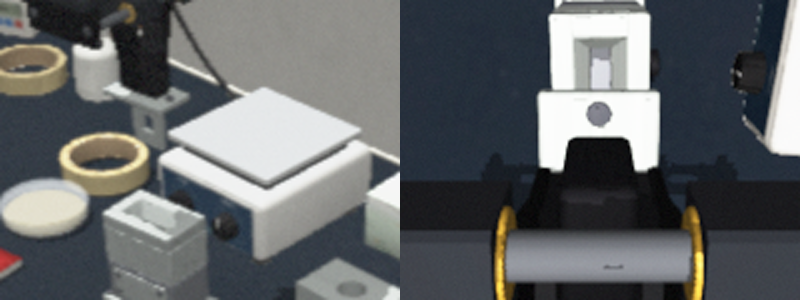

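The key hangs straight, with its tongue above and behind the slot as expected. I'll measure the held collar in the tool frame to confirm the offset.

```bash
python3 - <<'E'
from h import *
from scipy.spatial.transform import Rotation as Ro
np.set_printoptions(precision=1,suppress=True)
s=load('w6');R=Ro.from_quat(s['quat']).as_matrix()
c=lambda x,y:(220+(x-400+.5)/2-.5,140+(y+.5)/2-.5)
z=s['pos'][2]-6.6
for n,p in[("screw",(598,113)),("cL",(538,92)),("cR",(660,92)),("cL2",(540,168)),("cR2",(659,168))]: print(n,R.T@(plane(s,c(*p),z)-s['pos']))
for p in[(573,38),(628,38)]: print("mouth",plane(s,c(*p),100))
# actual grip at time of grasp: key screw seen in w3
s=load('w3')
E
```

```text
screw [25.8 -0.6  6.6]
cL [ 32.5 -19.    6.6]
cR [32.5 18.4  6.6]
cL2 [  7.6 -19.    6.6]
cR2 [ 7.6 18.9  6.6]
mouth [577.3 277.2 100. ]
mouth [605.7 279.9 100. ]
```

The key is centred in the hand to within 0.5 mm. I'll shift over the slot and descend slowly.

```bash
echo '[[4, 0.7, 0, 0], [0, 0, 0, 0], [0, 0, 25, 0], [0, 0, 30, 0], [0, 0, 15, 0], [0, 0, 0, 0], [0, 0, 0, 0], [0, 0, 0, 0]]' > path.dat && python3 nudge.py path.dat; python3 - <<'E'
from h import *
from scipy.spatial.transform import Rotation as Ro
s=snap('wrist','w7')
R=Ro.from_quat(s['quat']).as_matrix();print(s['pos'],np.degrees(np.arctan2(R[1,1],R[0,1])),R.T@(np.array([594.1,251.2,0])-s['pos']))
E
```

```text
time_s: 12.22
position: [594.8, 251.8, 161.8]
ee_rot: [0.673, 0.74, 0.001, 0.0]
wrist_force: [0.4, 0.1, -0.8]
opening: 0.226
finger_force: 40.0
[594.82724593 251.80022672 161.7672301 ] 5.3793927207063446 [ -0.64824537  -1.0388675  161.7653437 ]
```

```bash
echo '[[-0.5, -0.8, 5, 0], [0, 0, 5, 0], [0, 0, 5, 0], [0, 0, 5, 0], [0, 0, 0, 0], [0, 0, 0, 0]]' > path.dat && python3 nudge.py path.dat; echo '[[0, 0, 4, 0], [0, 0, 4, 0], [0, 0, 0, 0], [0, 0, 0, 0]]' > path.dat && python3 nudge.py path.dat
```

```text
time_s: 13.02
position: [593.5, 251.1, 140.6]
ee_rot: [0.673, 0.74, 0.0, 0.0]
wrist_force: [0.3, -0.1, -1.7]
opening: 0.226
finger_force: 40.0
time_s: 13.52
position: [593.5, 251.0, 132.6]
ee_rot: [0.673, 0.74, -0.0, 0.0]
wrist_force: [0.1, 0.1, -0.5]
opening: 0.228
finger_force: 40.0
```

The tongue is inside the slot with no contact force. I'll go on down to the collar.

```bash
echo '[[0, 0, 4, 0], [0, 0, 4, 0], [0, 0, 4, 0], [0, 0, 4, 0], [0, 0, 0, 0], [0, 0, 0, 0]]' > path.dat && python3 nudge.py path.dat; echo '[[0, 0, 2, 0], [0, 0, 1.5, 0], [0, 0, 0.5, 0], [0, 0, 0, 0], [0, 0, 0, 0]]' > path.dat && python3 nudge.py path.dat
```

```text
time_s: 14.28
position: [593.5, 251.1, 116.6]
ee_rot: [0.673, 0.74, 0.0, 0.0]
wrist_force: [0.7, -0.7, -1.1]
opening: 0.224
finger_force: 40.0
time_s: 14.9
position: [593.5, 251.0, 112.6]
ee_rot: [0.673, 0.74, -0.0, -0.0]
wrist_force: [0.3, -0.5, 0.8]
opening: 0.22
finger_force: 40.0
```

```bash
for i in 1 2 3; do echo '[[0, 0, 0.5, 0], [0, 0, 0, 0], [0, 0, 0, 0]]' > path.dat && python3 nudge.py path.dat | egrep 'pos|wrist'; done
```

```text
position: [593.4, 251.1, 112.6]
wrist_force: [-2.7, -0.7, 5.3]
position: [593.4, 251.1, 112.6]
wrist_force: [-5.0, -2.2, 9.2]
position: [593.5, 251.1, 112.6]
wrist_force: [-6.8, -3.1, 13.2]
```

Contact is exactly at the expected home height of 112.6. I'll press once more and check visually before letting go.

```bash
echo '[[0, 0, 1, 0], [0, 0, 0, 0], [0, 0, 0, 0]]' > path.dat && python3 nudge.py path.dat | egrep 'pos|wrist'; python3 - <<'E'
from h import *
snap('scene','s8');snap('wrist','w8')
c=lambda n,u,v,w:cv2.resize(load(n)['color'][v:v+w*3//4,u:u+w,::-1],(400,300),interpolation=cv2.INTER_CUBIC)
cv2.imwrite('pics/c5.png',np.hstack([c('s8',200,60,130),c('w8',220,140,200)]))
E
```

```text
position: [593.5, 251.1, 112.5]
wrist_force: [-11.0, -3.0, 21.0]
```

View pics/c5.png

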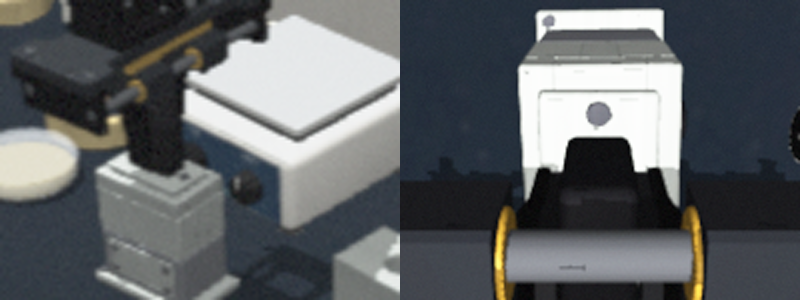

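The collar sits flat on the head at crop (160,170). I'll relax the push, open only partway because the scale is close, and retreat.

```bash
echo '[[0, 0, -2, 0], [0, 0, 0, 0]]' > path.dat && python3 nudge.py path.dat | egrep 'pos|wrist'; echo '[[0, 0, 0, 0], [0, 0, 0, 0], [0, 0, 0, 0], [0, 0, 0, 0], [0, 0, 0, 0]]' > path.dat && python3 nudge.py path.dat 0.45 | egrep 'pos|wrist|open|fing'; echo '[[0, 0, -15, 0], [0, 0, -25, 0], [0, 0, -40, 0], [0, 0, -40, 0], [0, 0, 0, 0], [0, 0, 0, 0]]' > path.dat && python3 nudge.py path.dat; python3 - <<'E'
from h import *
snap('scene','s9');snap('top','t9');snap('wrist','w9')
c=lambda n,u,v,w:cv2.resize(load(n)['color'][v:v+w*3//4,u:u+w,::-1],(400,300),interpolation=cv2.INTER_CUBIC)
cv2.imwrite('pics/c6.png',np.vstack([np.hstack([c('s9',200,60,130),c('w9',220,140,200)]),np.hstack([c('t9',380,190,120),c('s9',330,220,130)])]))
E
```

```text
position: [593.8, 251.2, 112.6]
wrist_force: [-1.7, -1.3, 5.8]
position: [593.4, 251.0, 112.0]
wrist_force: [-0.1, -0.5, -0.2]
opening: 0.449
finger_force: 0.0
time_s: 18.12
position: [593.4, 251.1, 232.4]
ee_rot: [0.673, 0.74, 0.0, -0.0]
wrist_force: [0.4, 0.0, -0.6]
opening: 0.449
finger_force: 0.0
```

View pics/c6.png

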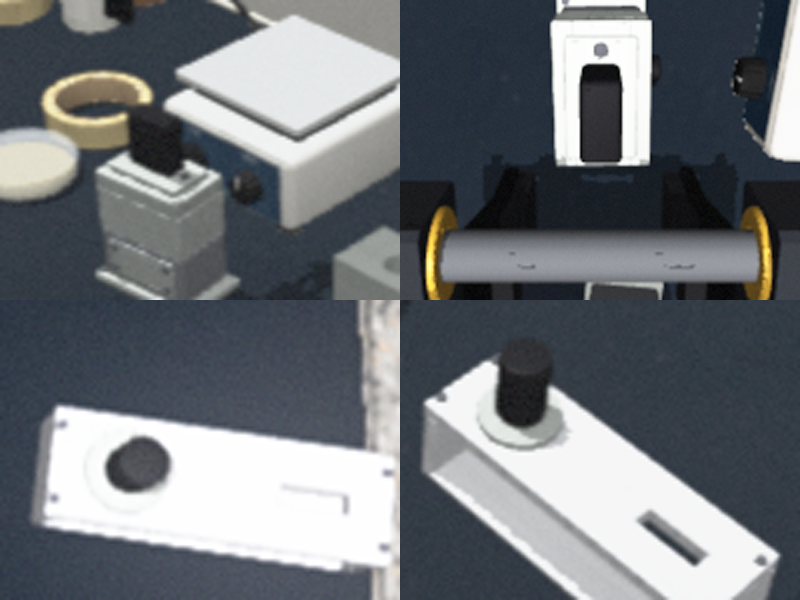

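The tongue key sits with its collar flat on the switch head (crop (600,90)), the pin key is still parked, and the robot is clear.

```bash
python3 -c "
from cell import robot, vision, get_obs
print(robot.hand_in())"
```

```text
the job is handed in; nothing more can be done
None
```

The tongue key is fully home in the guard switch, with its collar on the head; I let go only after that, the pin key is still parked in the rack, and the job was handed in at about 18 s.

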